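# Put the colour-coded chopping boards away

## Robot

A 7-joint arm with a two-finger parallel gripper is mounted at the origin on a cart in front of the work surface, level with it; the furniture and walls round the work are solid. World frame = base frame: x ahead of the robot, y to its left, z up, the work surface at z = 0. Lengths are in m, angles in rad, forces in N, time in s.
With the tool pointing down it reaches from about 0.35 to 0.9 m from the base axis. Payload 8.1 kg.
Tool frame: the origin (TCP) lies midway between the tips of the shut fingers; the grasp point (between the pads) lies 19 mm behind it (arm.grip_point_offset is the distance from the TCP to the grasp point, in m); z points along the fingers, y is the line along which they close (so a half turn about z gives the same grasp; the last joint's range is limited). The gripper opens to 92 mm and grips with 3 to 60 N. Pads are 19 mm wide; open, the fingers measure 130 mm over their backs; the gripper's body (75 mm by 190 mm) begins 47 mm behind the grasp point.
Start: joints at [1.126, 0.434, 0.025, 1.573, -0.012, 1.134, -0.075], TCP at [0.209, -0.589, 0.195] pointing down, gripper open.
Joint ranges: [-2.62, 2.62], [-0.44, 2.09], [-1.27, 1.32], [0.08, 2.57], [-1.32, 4.46], [0.12, 2], [-2.74, 2.74]. Speed limits (rad/s): [2.22, 2.22, 3.01, 3.01, 3.14, 3.14, 3.14].

## Interface

Orientations are given as a unit quaternion [w, x, y, z].
In Python, from rig import arm gives the robot as it stands. The module is installed in compiled form; this text tells all that it offers.
- The arm moves only by the tool arm_command, never from a script. Its argument "moves" is a list of rows, each an object of numbers: "dx", "dy", "dz": the shift along the tool's x, y, z in cm; "ax", "ay", "az": the turn, a rotation vector about the tool's x, y, z in units of 10 degrees (1.0 is 10 degrees); "claw": the finger opening in cm, from 0 to 9.18. A call has exactly 8 rows; each row shifts and turns the commanded pose from where the row before left it, along the tool's axes as they then stand; what a row does not reach is not made up. A row lasts 1/8 s, in which the tool goes at most 62.5 mm and 10.7 degrees, less where a joint would pass 70% of its speed; a pose out of reach is approached as far as the arm can. A call with a gripper value outside its range is refused whole. The fingers move at their own pace and stop on an object; "newtons" is the grip in N (left out, the last holds). Time passes only in rows, so rows that do not move let the fingers close, or fill a call up. It gives the time, the measured TCP pose, the force, the opening and the grip force at its end, in the units of the state.
- arm.state(): the state, without advancing time (a new reading comes with each control period).
- arm.get_image(name): name is "scene" or "top" or "wrist"; returns a dict with "pixels" (480x640x3 uint8, red, green, blue), "fov_y" (degrees; the focal length in pixels is half the picture's height over the tangent of half this angle, whatever the lens; pixels are square), "cx", "cy" (the principal point, pixels), "position" and "orientation" of the camera in the world; the wrist camera has in their place "hand_eye" (4x4, takes a point from camera to tool coordinates, whose origin is the TCP and whose axes are the flange's). Camera axes: x right, y down, z forward; pixel columns grow to the right and rows downward; lengths in m; the calibration is good to about 2 mm. A picture is of the moment at which its call begins: read the wrist's pose just before it. There is no depth.
- arm.finish_job(): hands the job in; it is judged then, once.
The state is a dict: "time_s": time; "joint_pos": joint angles; "dq": joint speeds; "effort": joint torques, N m; "tcp_pos": TCP position; "tcp_rot": TCP orientation; "ft_force": force on the tool from outside, world axes, zero at the start; "ft_torque": the same for the moment, N m; "grip_width": finger opening in m; "gripper_force": force on a finger pad.
Only numpy, scipy, OpenCV 4.12 (cv2) and the standard library are available. Lean on these libraries where they do the work, as an engineer would, in place of code of your own. Each camera call takes 0.05 s, during which the arm holds its last target. There are 200 camera calls.

## Task

The four washed chopping boards are dry: move them from the drainer to the black storage stand, each standing upright in the slot that has the clip of its own colour, seated fully down on the bars and centred lengthways between the stand's front and back. Do not knock any board over.

Things in the scene. Friction and masses are not known exactly. Their poses are not given: they have to be found in the camera images.
- red_board: plain red plastic chopping board, 200 x 12 x 135 mm, 0.15 to 0.3 kg, standing on a long edge in the drainer. Origin: middle of its lower edge; x runs along its 200 mm length, y through its 12 mm thickness, z up to its top edge, 135 mm above the origin. A hang slot pierces it near its +x end, the middle is solid. Either way round is right.
- yellow_board: plain yellow plastic chopping board, 200 x 12 x 135 mm, 0.15 to 0.3 kg, standing on a long edge in the drainer. Origin: middle of its lower edge; x runs along its 200 mm length, y through its 12 mm thickness, z up to its top edge, 135 mm above the origin. A hang slot pierces it near its +x end, the middle is solid. Either way round is right.
- green_board: plain green plastic chopping board, 200 x 12 x 135 mm, 0.15 to 0.3 kg, standing on a long edge in the drainer. Origin: middle of its lower edge; x runs along its 200 mm length, y through its 12 mm thickness, z up to its top edge, 135 mm above the origin. A hang slot pierces it near its +x end, the middle is solid. Either way round is right.
- blue_board: plain blue plastic chopping board, 200 x 12 x 135 mm, 0.15 to 0.3 kg, standing on a long edge in the drainer. Origin: middle of its lower edge; x runs along its 200 mm length, y through its 12 mm thickness, z up to its top edge, 135 mm above the origin. A hang slot pierces it near its +x end, the middle is solid. Either way round is right.
- red_marker: red plastic clip, 34 mm wide and 26 mm high, fixed on the rail of the storage stand in front of one slot. Origin: on the worktop under the clip; x points along its slot, z up. The middle of the slot it marks lies 115 mm from the origin along the clip's +x, at y = 0.
- yellow_marker: yellow plastic clip, 34 mm wide and 26 mm high, fixed on the rail of the storage stand in front of one slot. Origin: on the worktop under the clip; x points along its slot, z up. The middle of the slot it marks lies 115 mm from the origin along the clip's +x, at y = 0.
- green_marker: green plastic clip, 34 mm wide and 26 mm high, fixed on the rail of the storage stand in front of one slot. Origin: on the worktop under the clip; x points along its slot, z up. The middle of the slot it marks lies 115 mm from the origin along the clip's +x, at y = 0.
- blue_marker: blue plastic clip, 34 mm wide and 26 mm high, fixed on the rail of the storage stand in front of one slot. Origin: on the worktop under the clip; x points along its slot, z up. The middle of the slot it marks lies 115 mm from the origin along the clip's +x, at y = 0.
- stand: fixed stand of black wire, 236 x 242 mm, 82 mm high. Origin: under its middle; x along the slots, z up. Four slots at y = -90, -30, 30, 90 mm, each between two wire hoops 140 mm long: 18 mm clear up to height 45 mm, splaying to 34 mm clear at the top. A seated board stands on two cross bars, lower edge 15 mm above the worktop. Clip order changes; left or right of the drainer.
- drainer: drainer of bright wire in a grey drip tray, 250 x 262 mm, fixed, with four slots just like the stand's (same heights, 60 mm apart along its y), in which the boards stand at the start in changing order. Origin: under its middle; x along the slots, z up.

How it is judged:
At the end, for the whole second after the job is handed in: Each board stands in the slot of its own colour: its lower-edge middle within 10 mm of the slot's middle across and 20 mm along the slot, seated on the bars (lower edge less than 22 mm above the worktop), within 0.3 rad of upright and 0.15 rad of the slot's direction, released and at rest (x of red_board in the frame of red_marker between 0.095 and 0.135 m and y of red_board in the frame of red_marker between -0.01 and 0.01 m and height (world z) of red_board between 0.008 and 0.022 m and angle between each of red_board, yellow_board, green_board, blue_board's own z axis and vertical below 0.3 rad and angle between the x axis of red_board and the x axis of red_marker, either way round below 0.15 rad and linear speed of each of red_board, yellow_board, green_board, blue_board below 0.02 m/s and x of yellow_board in the frame of yellow_marker between 0.095 and 0.135 m and y of yellow_board in the frame of yellow_marker between -0.01 and 0.01 m and height (world z) of yellow_board between 0.008 and 0.022 m and angle between the x axis of yellow_board and the x axis of yellow_marker, either way round below 0.15 rad and x of green_board in the frame of green_marker between 0.095 and 0.135 m and y of green_board in the frame of green_marker between -0.01 and 0.01 m and height (world z) of green_board between 0.008 and 0.022 m and angle between the x axis of green_board and the x axis of green_marker, either way round below 0.15 rad and x of blue_board in the frame of blue_marker between 0.095 and 0.135 m and y of blue_board in the frame of blue_marker between -0.01 and 0.01 m and height (world z) of blue_board between 0.008 and 0.022 m and angle between the x axis of blue_board and the x axis of blue_marker, either way round below 0.15 rad); the robot touches nothing.
It fails at once if a board is knocked over or tipped on its side (more than 0.9 rad from upright) (angle between any of red_board, yellow_board, green_board, blue_board's own z axis and vertical above 0.9 rad).
It also fails if it takes over 122 s, if anything falls off the work surface, if the arm or the gripper's body presses on something with over 40 N, if the wrist force passes 120 N, or if a joint passes its speed limit or range.

## Working session

There is one attempt and no reset: what is moved stays moved. The work goes in short steps, Python scripts to look and compute and a tool call to move; the robot and the scene stay as the last step left them, time stands still between calls to the robot, and variables do not carry over. Pictures are saved under pics/ and viewed, at most 14 in all, crops included, and the job is handed in when it is done.

Besides the shell and the picture viewer there is one more tool, called after ">>>" as a command line: name --argument value ..., lists and objects as JSON in quotes. arm_command: Moves the arm, as the interface text tells. Its arguments: {"type":"object","properties":{"moves":{"type":"array","items":{"type":"object","properties":{"dx":{"type":"number"},"dy":{"type":"number"},"dz":{"type":"number"},"ax":{"type":"number"},"ay":{"type":"number"},"az":{"type":"number"},"claw":{"type":"number"}}}},"newtons":{"type":"number"}},"required":["moves"]}

```bash
mkdir -p pics; python3 - <<'E'
from rig import arm
import cv2
s=arm.state();print({k:s[k] for k in('time_s','tcp_pos','tcp_rot','grip_width','ft_force')})
for n in("scene","top"):
    d=arm.get_image(n);cv2.imwrite(f"pics/{n}0.png",d["pixels"][:,:,::-1])
    print(n,d["fov_y"],d["cx"],d["cy"],d["position"],d["orientation"])
E
```

```text
{'time_s': 0.0, 'tcp_pos': array([ 0.2092342 , -0.58835215,  0.19384829]), 'tcp_rot': array([-7.45034730e-04,  9.85438488e-01,  1.70030559e-01, -2.02760089e-04]), 'grip_width': 0.09160138757650187, 'ft_force': array([-0.35438606,  0.25029582,  0.69628708])}
scene 46.130819218783195 319.76897712073173 243.27553662580766 [-0.28135796  0.58348026  0.99191978] [ 0.16474162 -0.40878121  0.82926292 -0.34362934]
top 50.617243394175134 310.9079747697798 239.5495128624442 [0.35448349 0.01410733 0.97101467] [-0.0258171   0.71402128 -0.69837854  0.04212493]
```

View pics/top0.png

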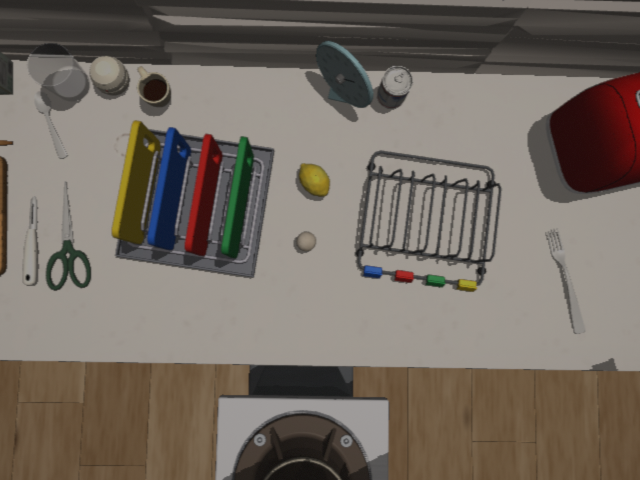

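View pics/scene0.png

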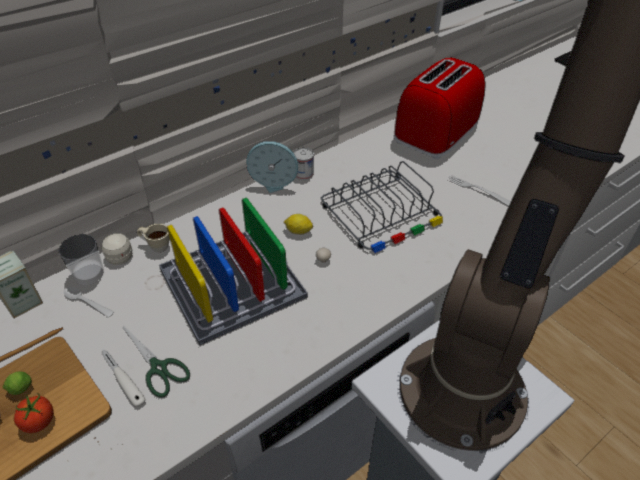

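```bash
cat > h.py <<'E'
from rig import arm
import cv2, numpy as np
from scipy.spatial.transform import Rotation as R
def rot(q): return R.from_quat(np.roll(q,-1))
def cam(n):
    s=arm.state(); d=arm.get_image(n); d["f"]=240/np.tan(np.radians(d["fov_y"])/2)
    if n=="wrist":
        T=np.eye(4);T[:3,:3]=rot(s["tcp_rot"]).as_matrix();T[:3,3]=s["tcp_pos"];T=T@d["hand_eye"]
        d["R"],d["p"]=T[:3,:3],T[:3,3]
    else: d["R"],d["p"]=rot(d["orientation"]).as_matrix(),np.array(d["position"])
    return d
def rays(d,uv):
    uv=np.atleast_2d(uv).astype(float)
    v=np.c_[(uv[:,0]-d["cx"])/d["f"],(uv[:,1]-d["cy"])/d["f"],np.ones(len(uv))]@d["R"].T
    return v/np.linalg.norm(v,axis=1)[:,None]
def plane(d,uv,z):
    v=rays(d,uv); return d["p"]+v*((z-d["p"][2])/v[:,2])[:,None]
def tri(d1,u1,d2,u2):
    A=np.zeros((3,3));b=np.zeros(3)
    for d,u in((d1,u1),(d2,u2)):
        v=rays(d,u)[0];P=np.eye(3)-np.outer(v,v);A+=P;b+=P@d["p"]
    x=np.linalg.solve(A,b);return x,np.linalg.norm(np.cross(x-d1["p"],rays(d1,u1)[0]))
HUE=dict(red=0,yellow=27,green=65,blue=112)
def mask(d,c,smin=130,vmin=50):
    h=cv2.cvtColor(d["pixels"],cv2.COLOR_RGB2HSV).astype(int)
    dh=abs((h[...,0]-HUE[c]+90)%180-90)
    return ((dh<12)&(h[...,1]>smin)&(h[...,2]>vmin)).astype(np.uint8)
def blobs(m,amin):
    cs,_=cv2.findContours(m,cv2.RETR_EXTERNAL,cv2.CHAIN_APPROX_NONE)
    return sorted([c for c in cs if cv2.contourArea(c)>amin],key=cv2.contourArea,reverse=True)
def cen(c): m=cv2.moments(c);return np.array([m["m10"]/m["m00"],m["m01"]/m["m00"]])
def goto(x,y,z,yaw):
    """remaining move in tool units for TCP (x,y,z), tool down, tool y axis along world angle yaw"""
    s=arm.state();r=rot(s["tcp_rot"])
    yv=np.array([np.cos(yaw),np.sin(yaw),0]); 
    if yv@r.as_matrix()[:,1]<0:yv=-yv
    zv=np.array([0,0,-1.]);T=np.c_[np.cross(yv,zv),yv,zv]
    print("d cm (tool axes)",np.round(r.inv().apply(np.array([x,y,z])-s["tcp_pos"])*100,2),
      "turn/10deg",np.round(np.degrees((r.inv()*R.from_matrix(T)).as_rotvec())/10,3),
      "d cm (after turn)",np.round(T.T@(np.array([x,y,z])-s["tcp_pos"])*100,2))
E
python3 - <<'E'
from h import *
t,s=cam("top"),cam("scene")
P=[]
for c in HUE:
    print(c)
    bt,bs=blobs(mask(t,c),40),blobs(mask(s,c),20)
    for d,b in((t,bt),(s,bs)): print([ (cen(k).round(1).tolist(),cv2.contourArea(k)) for k in b])
    ct=[k for k in bt if cv2.contourArea(k)<400 and 355<cen(k)[0]<490 and cen(k)[1]>255]
    cs=[k for k in bs if cv2.contourArea(k)<400 and 365<cen(k)[0]<450 and 200<cen(k)[1]<255]
    if ct and cs: print("clip",tri(t,cen(ct[0]),s,cen(cs[0])))
    b=[k for k in bt if cv2.contourArea(k)>1000 and cen(k)[0]<300][0]
    a=cv2.approxPolyDP(cv2.convexHull(b),3,True)[:,0]
    print("board hull z=.15");print(np.c_[a,plane(t,a,.15)[:,:2].round(4)])
E
```

```text
red
[([618.8, 121.8], 3723.5), ([203.0, 196.5], 2229.5), ([403.6, 276.0], 154.0)]
[([440.3, 104.8], 6076.0), ([243.2, 253.6], 1425.0), ([34.9, 417.1], 802.5), ([397.9, 237.5], 86.0), ([22.2, 403.2], 55.0), ([32.4, 398.4], 23.5)]
clip (array([ 0.38213012, -0.18394957,  0.01239604]), np.float64(0.00019821962599925926))
board hull z=.15
[[2.070e+02 1.340e+02 6.048e-01 1.712e-01]
 [2.160e+02 1.430e+02 5.901e-01 1.558e-01]
 [2.210e+02 1.590e+02 5.634e-01 1.466e-01]
 [2.030e+02 2.550e+02 4.048e-01 1.695e-01]
 [1.870e+02 2.510e+02 4.107e-01 1.954e-01]
 [1.850e+02 2.390e+02 4.300e-01 1.995e-01]
 [2.020e+02 1.400e+02 5.945e-01 1.789e-01]]
yellow
[([134.1, 183.6], 2998.0), ([313.9, 179.4], 679.0), ([466.7, 285.0], 155.0)]
[([44.1, 404.9], 9471.0), ([190.5, 273.6], 1199.5), ([298.3, 223.7], 369.0), ([435.9, 220.6], 83.0), ([39.4, 339.1], 47.5), ([10.5, 353.4], 22.5)]
clip (array([ 0.36787434, -0.30371824,  0.01284476]), np.float64(0.0004362500710728358))
board hull z=.15
[[139.     121.       0.6236   0.2836]
 [157.     139.       0.5941   0.2526]
 [159.     150.       0.5757   0.2485]
 [143.     237.       0.4317   0.267 ]
 [136.     243.       0.4217   0.2777]
 [113.     236.       0.4322   0.315 ]
 [112.     227.       0.4467   0.3175]
 [132.     124.       0.6182   0.2948]]
green
[([233.8, 195.7], 748.5), ([435.2, 280.3], 119.5)]
[([269.3, 237.9], 411.0), ([417.4, 228.9], 70.0), ([247.3, 224.2], 43.0)]
clip (array([ 0.37518349, -0.24416694,  0.01234386]), np.float64(2.1182125071603974e-05))Traceback (most recent call last):
  File "<stdin>", line 11, in <module>
IndexError: list index out of range
```

```bash
python3 - <<'E'
from h import *
t,s=cam("top"),cam("scene")
C={}
for c in HUE:
    ct=[k for k in blobs(mask(t,c,90,30),40) if cv2.contourArea(k)<400 and 355<cen(k)[0]<490 and cen(k)[1]>255]
    cs=[k for k in blobs(mask(s,c,90,30),20) if cv2.contourArea(k)<400 and 365<cen(k)[0]<450 and 200<cen(k)[1]<255]
    C[c]=tri(t,cen(ct[0]),s,cen(cs[0]))[0]
o=["yellow","green","red","blue"]
A=np.array([C[c][:2] for c in o]);k=np.arange(4)-1.5
v=(k@A)/(k@k);print("step",np.linalg.norm(v));v/=np.linalg.norm(v);u=np.array([v[1],-v[0]])
m=A.mean(0);print("yaw of slots",np.degrees(np.arctan2(u[1],u[0])))
for i,c in enumerate(o):print(c,"slot middle",(m+k[i]*.06*v+.115*u).round(4), "clip", A[i].round(4))
for c in HUE:
    b=[k for k in blobs(mask(t,c,90,25),900) if cen(k)[0]<300][0][:,0]
    p=plane(t,b,.15)[:,:2]
    # outer line: robust fit of +v boundary
    q=np.c_[p@u,p@v]; lo,hi=q[:,0].min(),q[:,0].max()
    o_=[q[abs(q[:,0]-a)<.004,1].max() for a in np.linspace(lo+.03,hi-.03,15)]
    f=np.polyfit(np.linspace(lo+.03,hi-.03,15),o_,1)
    cu=hi-.1;cv=np.polyval(f,cu)-.006
    print(c,"slope deg",np.degrees(f[0]).round(2),"len",hi-lo,"centre",(cu*u+cv*v).round(4),len(b))
E
```

```text
step 0.060207212015389436
yaw of slots -6.880467448935369
yellow slot middle [ 0.4822 -0.3171] clip [ 0.3679 -0.3034]
green slot middle [ 0.4894 -0.2575] clip [ 0.3753 -0.2441]
red slot middle [ 0.4966 -0.198 ] clip [ 0.3824 -0.1842]
blue slot middle [ 0.5038 -0.1384] clip [ 0.3896 -0.1242]
red slope deg -0.58 len 0.20005216961308914 centre [0.5064 0.1838] 260
yellow slope deg -2.27 len 0.2200007234524156 centre [0.1742 0.4591] 1493
green slope deg -0.53 len 0.19896928567591304 centre [0.5025 0.1242] 253
blue slope deg -0.47 len 0.19905427943637577 centre [0.515  0.2444] 266
```

```bash
python3 - <<'E'
from h import *
goto(.5025,.1242,.24,np.radians(82.7))
E
```

```text
d cm (tool axes) [ 51.5  -57.35  -4.54] turn/10deg [-3.000e-03  1.000e-03  2.688e+00] d cm (after turn) [ 20.01 -74.44  -4.56]
```

>>> arm_command --moves '[{"az": 0.67, "dz": -1.5, "claw": 6}, {"az": 0.67, "dz": -1.5}, {"az": 0.67, "dz": -1.56}, {"az": 0.68}, {"dx": 1.4, "dy": -5}, {"dx": 1.4, "dy": -5}, {"dx": 1.4, "dy": -5}, {"dx": 1.4, "dy": -5}]' --newtons 25

```text
schema error: expected keys dx, dy, dz, ax, ay, az, claw
```

>>> arm_command --moves '[{"dx": 1.4, "dy": -5}, {"dx": 1.4, "dy": -5}, {"dx": 1.4, "dy": -5}, {"dx": 1.4, "dy": -5}, {"dx": 1.4, "dy": -5}, {"dx": 1.4, "dy": -5}, {"dx": 1.4, "dy": -5}, {}]'

```text
schema error: expected keys dx, dy, dz, ax, ay, az, claw
```

```bash
python3 - <<'E'
from h import *
s=arm.state();print(s["time_s"],s["tcp_pos"],s["ft_force"],s["grip_width"])
goto(.5025,.1242,.27,np.radians(82.7))
E
```

```text
0.3 [ 0.20939349 -0.58869957  0.19435919] [ 0.54773857 -1.09173899  0.7109082 ] 0.09189189659233418
d cm (tool axes) [ 51.5  -57.35  -7.54] turn/10deg [-3.000e-03  1.000e-03  2.688e+00] d cm (after turn) [ 20.01 -74.44  -7.56]
```

>>> arm_command --moves '[{"dx": 0, "dy": 0, "dz": -2.5, "ax": 0, "ay": 0, "az": 0.67, "claw": 6}, {"dx": 0, "dy": 0, "dz": -2.5, "ax": 0, "ay": 0, "az": 0.67, "claw": 6}, {"dx": 0, "dy": 0, "dz": -2.5, "ax": 0, "ay": 0, "az": 0.67, "claw": 6}, {"dx": 0, "dy": 0, "dz": 0, "ax": 0, "ay": 0, "az": 0.68, "claw": 6}, {"dx": 1.4, "dy": -5, "dz": 0, "ax": 0, "ay": 0, "az": 0, "claw": 6}, {"dx": 1.4, "dy": -5, "dz": 0, "ax": 0, "ay": 0, "az": 0, "claw": 6}, {"dx": 1.4, "dy": -5, "dz": 0, "ax": 0, "ay": 0, "az": 0, "claw": 6}, {"dx": 1.4, "dy": -5, "dz": 0, "ax": 0, "ay": 0, "az": 0, "claw": 6}]' --newtons 25

```text
time_s: 1.3
tcp_pos: [0.291, -0.396, 0.2697]
tcp_rot: [0.0, 0.998, -0.064, 0.0]
ft_force: [0.2, -0.5, -0.2]
grip_width: 0.0602
gripper_force: 0.0
```

>>> arm_command --moves '[{"dx": 1.4, "dy": -5, "dz": 0, "ax": 0, "ay": 0, "az": 0, "claw": 6}, {"dx": 1.4, "dy": -5, "dz": 0, "ax": 0, "ay": 0, "az": 0, "claw": 6}, {"dx": 1.4, "dy": -5, "dz": 0, "ax": 0, "ay": 0, "az": 0, "claw": 6}, {"dx": 1.4, "dy": -5, "dz": 0, "ax": 0, "ay": 0, "az": 0, "claw": 6}, {"dx": 1.4, "dy": -5, "dz": 0, "ax": 0, "ay": 0, "az": 0, "claw": 6}, {"dx": 1.4, "dy": -5, "dz": 0, "ax": 0, "ay": 0, "az": 0, "claw": 6}, {"dx": 1.4, "dy": -5, "dz": 0, "ax": 0, "ay": 0, "az": 0, "claw": 6}, {"dx": 0, "dy": 0, "dz": 0, "ax": 0, "ay": 0, "az": 0, "claw": 6}]'

```text
time_s: 2.3
tcp_pos: [0.4334, -0.059, 0.2698]
tcp_rot: [-0.001, 0.998, -0.06, 0.0]
ft_force: [-0.5, -1.1, -0.7]
grip_width: 0.0598
gripper_force: 0.0
```

```bash
python3 - <<'E'
from h import *
s=arm.state();print(s["time_s"],s["tcp_pos"],s["ft_force"],s["grip_width"])
goto(.5025,.1242,.27,np.radians(82.7))
d=cam("wrist");cv2.imwrite("pics/w1.png",d["pixels"][:,:,::-1]);print(d["p"],d["R"][:,2])
E
```

```text
2.3 [ 0.43335609 -0.05899032  0.26981697] [-0.46920845 -1.09430895 -0.65694822] 0.05975362194527556
d cm (tool axes) [ 4.650e+00 -1.902e+01  1.000e-02] turn/10deg [-0.008 -0.004  0.037] d cm (after turn) [  4.53 -19.05  -0.02]
[ 0.50970016 -0.06883643  0.46060665] [-0.27994873  0.03616489 -0.95933352]
```

View pics/w1.png

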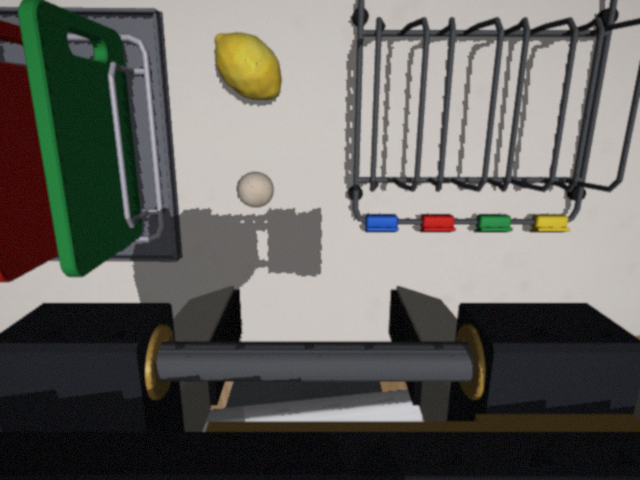

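>>> arm_command --moves '[{"dx": 1.13, "dy": -4.76, "dz": 0, "ax": 0, "ay": 0, "az": 0.04, "claw": 4.6}, {"dx": 1.13, "dy": -4.76, "dz": 0, "ax": 0, "ay": 0, "az": 0, "claw": 4.6}, {"dx": 1.13, "dy": -4.76, "dz": 0, "ax": 0, "ay": 0, "az": 0, "claw": 4.6}, {"dx": 1.13, "dy": -4.76, "dz": 0, "ax": 0, "ay": 0, "az": 0, "claw": 4.6}, {"dx": 0, "dy": 0, "dz": 3, "ax": 0, "ay": 0, "az": 0, "claw": 4.6}, {"dx": 0, "dy": 0, "dz": 3, "ax": 0, "ay": 0, "az": 0, "claw": 4.6}, {"dx": 0, "dy": 0, "dz": 1, "ax": 0, "ay": 0, "az": 0, "claw": 4.6}, {"dx": 0, "dy": 0, "dz": 0, "ax": 0, "ay": 0, "az": 0, "claw": 4.6}]'

```text
time_s: 3.35
tcp_pos: [0.5023, 0.1187, 0.1996]
tcp_rot: [0.0, 0.998, -0.068, -0.0]
ft_force: [0.0, 0.5, 0.3]
grip_width: 0.046
gripper_force: 0.0
```

```bash
python3 - <<'E'
from h import *
s=arm.state();print(s["tcp_pos"])
goto(.5025,.1242,.105,np.radians(82.7))
d=cam("wrist");cv2.imwrite("pics/w2.png",d["pixels"][:,:,::-1])
E
```

```text
[0.50232855 0.11866095 0.19958249]
d cm (tool axes) [-0.05 -0.56  9.46] turn/10deg [ 0.004  0.004 -0.05 ] d cm (after turn) [-0.05 -0.55  9.46]
```

View pics/w2.png

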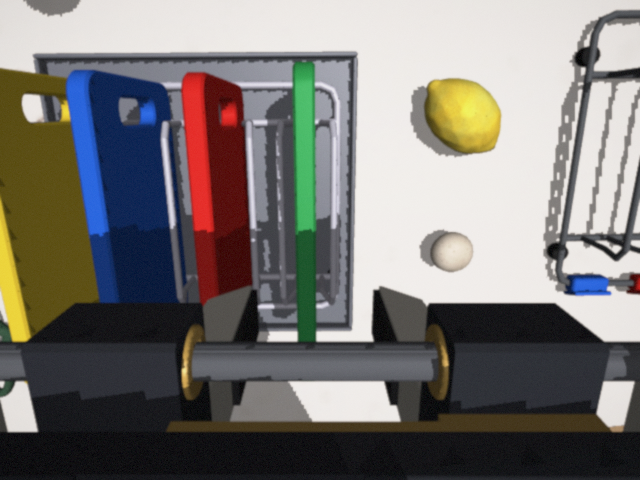

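>>> arm_command --moves '[{"dx": 0, "dy": -0.55, "dz": 0, "ax": 0, "ay": 0, "az": -0.05, "claw": 4.6}, {"dx": 0, "dy": 0, "dz": 3, "ax": 0, "ay": 0, "az": 0, "claw": 4.6}, {"dx": 0, "dy": 0, "dz": 3, "ax": 0, "ay": 0, "az": 0, "claw": 4.6}, {"dx": 0, "dy": 0, "dz": 2, "ax": 0, "ay": 0, "az": 0, "claw": 4.6}, {"dx": 0, "dy": 0, "dz": 1.5, "ax": 0, "ay": 0, "az": 0, "claw": 4.6}, {"dx": 0, "dy": 0, "dz": 0, "ax": 0, "ay": 0, "az": 0, "claw": 0.8}, {"dx": 0, "dy": 0, "dz": 0, "ax": 0, "ay": 0, "az": 0, "claw": 0.8}, {"dx": 0, "dy": 0, "dz": 0, "ax": 0, "ay": 0, "az": 0, "claw": 0.8}]'

```text
time_s: 4.4
tcp_pos: [0.5037, 0.1255, 0.1055]
tcp_rot: [-0.0, 0.998, -0.063, 0.001]
ft_force: [0.1, -0.6, -0.4]
grip_width: 0.021
gripper_force: 0.0
```

```bash
python3 - <<'E'
from h import *
s=arm.state();print(s["tcp_pos"],s["grip_width"],s["gripper_force"],s["ft_force"])
E
```

```text
[0.50371444 0.12545692 0.10547335] 0.02103115532751004 0.0 [ 0.09221655 -0.55710819 -0.36612939]
```

>>> arm_command --moves '[{"dx": 0, "dy": 0, "dz": 0, "ax": 0, "ay": 0, "az": 0, "claw": 0.8}, {"dx": 0, "dy": 0, "dz": 0, "ax": 0, "ay": 0, "az": 0, "claw": 0.8}, {"dx": 0, "dy": 0, "dz": 0, "ax": 0, "ay": 0, "az": 0, "claw": 0.8}, {"dx": 0, "dy": 0, "dz": -1, "ax": 0, "ay": 0, "az": 0, "claw": 0.8}, {"dx": 0, "dy": 0, "dz": -2.5, "ax": 0, "ay": 0, "az": 0, "claw": 0.8}, {"dx": 0, "dy": 0, "dz": -4, "ax": 0, "ay": 0, "az": 0, "claw": 0.8}, {"dx": 0, "dy": 0, "dz": -5, "ax": 0, "ay": 0, "az": 0, "claw": 0.8}, {"dx": 0, "dy": 0, "dz": -5, "ax": 0, "ay": 0, "az": 0, "claw": 0.8}]'

```text
time_s: 5.4
tcp_pos: [0.5024, 0.1251, 0.2814]
tcp_rot: [0.0, 0.998, -0.063, -0.0]
ft_force: [-0.1, -0.9, -1.9]
grip_width: 0.0114
gripper_force: 25.0
```

```bash
python3 - <<'E'
from h import *
s=arm.state();print(s["tcp_pos"],s["grip_width"],s["gripper_force"],s["ft_force"])
goto(.4894,-.2575,.27,np.radians(83.1))
d=cam("wrist");cv2.imwrite("pics/w3.png",d["pixels"][:,:,::-1])
E
```

```text
[0.50242423 0.12513431 0.28135043] 0.01140057472466578 24.986581206321716 [-0.09401496 -0.94731934 -1.85427555]
d cm (tool axes) [ 3.5  38.12  1.14] turn/10deg [ 0.001  0.004 -0.03 ] d cm (after turn) [ 3.3  38.14  1.14]
```

View pics/w3.png

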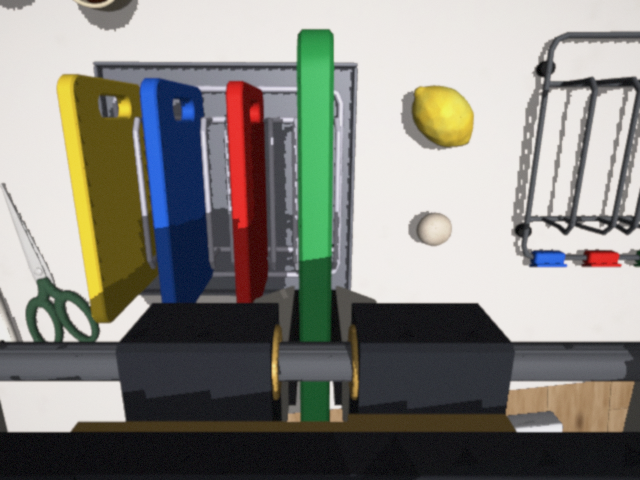

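```bash
python3 - <<'E'
from h import *
s=arm.state();d=cam("wrist");u=rot(s["tcp_rot"]).as_matrix()[:,0]
p=plane(d,[316,30],s["tcp_pos"][2]+.045)[0];print("green far from tcp along, across",(p-s["tcp_pos"])@rot(s["tcp_rot"]).as_matrix())
for n,px in(("yellow",[72,76]),("blue",[153,80]),("red",[237,83])):
    q=plane(d,px,.15)[0];print(n,"far",q.round(4),"centre",(q-.1*u).round(4))
E
```

```text
green far from tcp along, across [ 0.10212783  0.00053436 -0.0441933 ]
yellow far [0.6306 0.288  0.15  ] centre [0.5314 0.3005 0.1492]
blue far [0.6207 0.2304 0.15  ] centre [0.5214 0.243  0.1492]
red far [0.611  0.1704 0.15  ] centre [0.5118 0.183  0.1492]
```

>>> arm_command --moves '[{"dx": 0.3, "dy": 3, "dz": 0, "ax": 0, "ay": 0, "az": 0, "claw": 0.8}, {"dx": 0.4, "dy": 4.5, "dz": 0, "ax": 0, "ay": 0, "az": 0, "claw": 0.8}, {"dx": 0.4, "dy": 5, "dz": 0, "ax": 0, "ay": 0, "az": 0, "claw": 0.8}, {"dx": 0.4, "dy": 5, "dz": 0, "ax": 0, "ay": 0, "az": 0, "claw": 0.8}, {"dx": 0.4, "dy": 5, "dz": 0, "ax": 0, "ay": 0, "az": 0, "claw": 0.8}, {"dx": 0.4, "dy": 5, "dz": 0, "ax": 0, "ay": 0, "az": 0, "claw": 0.8}, {"dx": 0.4, "dy": 5, "dz": 0, "ax": 0, "ay": 0, "az": -0.03, "claw": 0.8}, {"dx": 0.4, "dy": 4, "dz": 0, "ax": 0, "ay": 0, "az": 0, "claw": 0.8}]'

```text
time_s: 6.5
tcp_pos: [0.487, -0.2428, 0.2789]
tcp_rot: [-0.0, 0.998, -0.061, -0.001]
ft_force: [0.3, 0.8, -2.0]
grip_width: 0.0116
gripper_force: 25.0
```

>>> arm_command --moves '[{"dx": 0.2, "dy": 1.5, "dz": 0, "ax": 0, "ay": 0, "az": 0, "claw": 0.8}, {"dx": 0, "dy": 0, "dz": 2, "ax": 0, "ay": 0, "az": 0, "claw": 0.8}, {"dx": 0, "dy": 0, "dz": 2.5, "ax": 0, "ay": 0, "az": 0, "claw": 0.8}, {"dx": 0, "dy": 0, "dz": 2, "ax": 0, "ay": 0, "az": 0, "claw": 0.8}, {"dx": 0, "dy": 0, "dz": 0, "ax": 0, "ay": 0, "az": 0, "claw": 0.8}, {"dx": 0, "dy": 0, "dz": 0, "ax": 0, "ay": 0, "az": 0, "claw": 0.8}, {"dx": 0, "dy": 0, "dz": 0, "ax": 0, "ay": 0, "az": 0, "claw": 0.8}, {"dx": 0, "dy": 0, "dz": 0, "ax": 0, "ay": 0, "az": 0, "claw": 0.8}]'

```text
time_s: 7.5
tcp_pos: [0.4887, -0.256, 0.2153]
tcp_rot: [0.0, 0.998, -0.06, 0.001]
ft_force: [0.1, 0.2, -2.6]
grip_width: 0.0117
gripper_force: 25.0
```

```bash
python3 - <<'E'
from h import *
goto(.4894,-.2575,.106,np.radians(83.1))
d=cam("wrist");cv2.imwrite("pics/w4.png",d["pixels"][:,:,::-1])
E
```

```text
d cm (tool axes) [ 0.08  0.14 10.93] turn/10deg [ 0.002 -0.006 -0.002] d cm (after turn) [ 0.09  0.14 10.93]
```

View pics/w4.png

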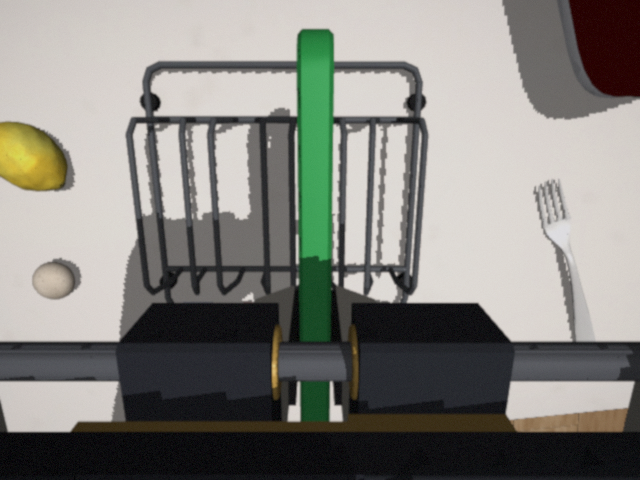

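>>> arm_command --moves '[{"dx": 0, "dy": 0.15, "dz": 2, "ax": 0, "ay": 0, "az": 0, "claw": 0.8}, {"dx": 0, "dy": 0, "dz": 2.5, "ax": 0, "ay": 0, "az": 0, "claw": 0.8}, {"dx": 0, "dy": 0, "dz": 2, "ax": 0, "ay": 0, "az": 0, "claw": 0.8}, {"dx": 0, "dy": 0, "dz": 1.3, "ax": 0, "ay": 0, "az": 0, "claw": 0.8}, {"dx": 0, "dy": 0, "dz": 1, "ax": 0, "ay": 0, "az": 0, "claw": 0.8}, {"dx": 0, "dy": 0, "dz": 1, "ax": 0, "ay": 0, "az": 0, "claw": 0.8}, {"dx": 0, "dy": 0, "dz": 0.8, "ax": 0, "ay": 0, "az": 0, "claw": 0.8}, {"dx": 0, "dy": 0, "dz": 0.2, "ax": 0, "ay": 0, "az": 0, "claw": 0.8}]'

```text
time_s: 8.55
tcp_pos: [0.488, -0.2573, 0.1062]
tcp_rot: [-0.0, 0.998, -0.06, -0.0]
ft_force: [-0.5, 0.1, -2.3]
grip_width: 0.0115
gripper_force: 25.0
```

```bash
python3 - <<'E'
from h import *
s=arm.state();print(s["tcp_pos"],s["ft_force"]);goto(.4894,-.2575,.106,np.radians(83.1))
E
```

```text
[ 0.48799137 -0.25734961  0.10620234] [-0.47739835  0.09887998 -2.34169749]
d cm (tool axes) [ 0.14 -0.    0.02] turn/10deg [-0.001  0.003 -0.002] d cm (after turn) [ 0.14 -0.    0.02]
```

>>> arm_command --moves '[{"dx": 0, "dy": 0, "dz": 0.1, "ax": 0, "ay": 0, "az": 0, "claw": 4.6}, {"dx": 0, "dy": 0, "dz": 0, "ax": 0, "ay": 0, "az": 0, "claw": 4.6}, {"dx": 0, "dy": 0, "dz": 0, "ax": 0, "ay": 0, "az": 0, "claw": 4.6}, {"dx": 0, "dy": 0, "dz": 0, "ax": 0, "ay": 0, "az": 0, "claw": 4.6}, {"dx": 0, "dy": 0, "dz": -2, "ax": 0, "ay": 0, "az": 0, "claw": 4.6}, {"dx": 0, "dy": 0, "dz": -3, "ax": 0, "ay": 0, "az": 0, "claw": 4.6}, {"dx": 0, "dy": 0, "dz": -4, "ax": 0, "ay": 0, "az": 0, "claw": 4.6}, {"dx": 0, "dy": 0, "dz": -3, "ax": 0, "ay": 0, "az": 0, "claw": 4.6}]'

```text
time_s: 9.55
tcp_pos: [0.4885, -0.2575, 0.2275]
tcp_rot: [0.0, 0.998, -0.06, 0.001]
ft_force: [-0.1, -0.1, -0.1]
grip_width: 0.0461
gripper_force: 0.0
```

```bash
python3 - <<'E'
from h import *
s=arm.state();print(s["tcp_pos"],s["ft_force"],s["grip_width"]);goto(.509,.1835,.22,np.radians(82.8))
E
```

```text
[ 0.48850338 -0.25750687  0.22745498] [-0.05241092 -0.06519618 -0.09498311] 0.046125462121377976
d cm (tool axes) [ -3.28 -44.03   0.72] turn/10deg [ 0.002 -0.008  0.028] d cm (after turn) [ -3.49 -44.01   0.75]
```

>>> arm_command --moves '[{"dx": -0.4, "dy": -4, "dz": 0, "ax": 0, "ay": 0, "az": 0.03, "claw": 4.6}, {"dx": -0.4, "dy": -5.5, "dz": 0, "ax": 0, "ay": 0, "az": 0, "claw": 4.6}, {"dx": -0.4, "dy": -6, "dz": 0, "ax": 0, "ay": 0, "az": 0, "claw": 4.6}, {"dx": -0.4, "dy": -6, "dz": 0, "ax": 0, "ay": 0, "az": 0, "claw": 4.6}, {"dx": -0.4, "dy": -6, "dz": 0, "ax": 0, "ay": 0, "az": 0, "claw": 4.6}, {"dx": -0.5, "dy": -6, "dz": 0, "ax": 0, "ay": 0, "az": 0, "claw": 4.6}, {"dx": -0.5, "dy": -5.5, "dz": 0, "ax": 0, "ay": 0, "az": 0, "claw": 4.6}, {"dx": -0.5, "dy": -5, "dz": 0, "ax": 0, "ay": 0, "az": 0, "claw": 4.6}]'

```text
time_s: 10.55
tcp_pos: [0.5084, 0.1856, 0.2259]
tcp_rot: [-0.0, 0.998, -0.063, 0.0]
ft_force: [0.3, -0.5, -0.3]
grip_width: 0.0457
gripper_force: 0.0
```

>>> arm_command --moves '[{"dx": 0, "dy": 0, "dz": 0, "ax": 0, "ay": 0, "az": 0, "claw": 4.6}, {"dx": 0, "dy": 0, "dz": 0, "ax": 0, "ay": 0, "az": 0, "claw": 4.6}, {"dx": 0, "dy": 0, "dz": 2, "ax": 0, "ay": 0, "az": 0, "claw": 4.6}, {"dx": 0, "dy": 0, "dz": 0, "ax": 0, "ay": 0, "az": 0, "claw": 4.6}, {"dx": 0, "dy": 0, "dz": 0, "ax": 0, "ay": 0, "az": 0, "claw": 4.6}, {"dx": 0, "dy": 0, "dz": 0, "ax": 0, "ay": 0, "az": 0, "claw": 4.6}, {"dx": 0, "dy": 0, "dz": 0, "ax": 0, "ay": 0, "az": 0, "claw": 4.6}, {"dx": 0, "dy": 0, "dz": 0, "ax": 0, "ay": 0, "az": 0, "claw": 4.6}]'

```text
time_s: 11.55
tcp_pos: [0.5086, 0.1835, 0.2058]
tcp_rot: [-0.0, 0.998, -0.063, 0.0]
ft_force: [0.3, 0.1, 0.4]
grip_width: 0.0459
gripper_force: 0.0
```

```bash
python3 - <<'E'
from h import *
s=arm.state();print(s["tcp_pos"],s["ft_force"]);goto(.509,.1835,.105,np.radians(82.8))
d=cam("wrist");cv2.imwrite("pics/w5.png",d["pixels"][:,:,::-1])
E
```

```text
[0.50863838 0.18351271 0.20584255] [0.25385277 0.06399346 0.40062255]
d cm (tool axes) [ 0.03 -0.   10.08] turn/10deg [-0.001 -0.002 -0.002] d cm (after turn) [ 0.04 -0.   10.08]
```

View pics/w5.png

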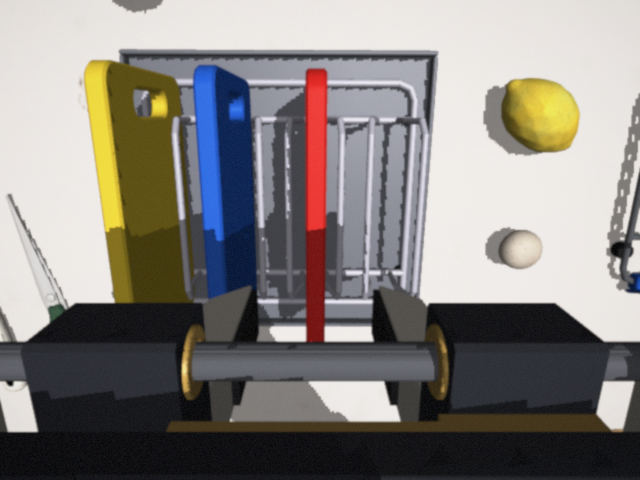

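>>> arm_command --moves '[{"dx": 0, "dy": 0, "dz": 3, "ax": 0, "ay": 0, "az": 0, "claw": 4.6}, {"dx": 0, "dy": 0, "dz": 3, "ax": 0, "ay": 0, "az": 0, "claw": 4.6}, {"dx": 0, "dy": 0, "dz": 2.5, "ax": 0, "ay": 0, "az": 0, "claw": 4.6}, {"dx": 0, "dy": 0, "dz": 1.5, "ax": 0, "ay": 0, "az": 0, "claw": 4.6}, {"dx": 0, "dy": 0, "dz": 0, "ax": 0, "ay": 0, "az": 0, "claw": 0.8}, {"dx": 0, "dy": 0, "dz": 0, "ax": 0, "ay": 0, "az": 0, "claw": 0.8}, {"dx": 0, "dy": 0, "dz": 0, "ax": 0, "ay": 0, "az": 0, "claw": 0.8}, {"dx": 0, "dy": 0, "dz": 0, "ax": 0, "ay": 0, "az": 0, "claw": 0.8}]'

```text
time_s: 12.6
tcp_pos: [0.509, 0.1836, 0.1063]
tcp_rot: [-0.0, 0.998, -0.063, 0.001]
ft_force: [-1.1, 0.4, 2.3]
grip_width: 0.0116
gripper_force: 25.0
```

>>> arm_command --moves '[{"dx": 0, "dy": 0, "dz": 0, "ax": 0, "ay": 0, "az": 0, "claw": 0.8}, {"dx": 0, "dy": 0, "dz": 0, "ax": 0, "ay": 0, "az": 0, "claw": 0.8}, {"dx": 0, "dy": 0, "dz": -1, "ax": 0, "ay": 0, "az": 0, "claw": 0.8}, {"dx": 0, "dy": 0, "dz": -2.5, "ax": 0, "ay": 0, "az": 0, "claw": 0.8}, {"dx": 0, "dy": 0, "dz": -4, "ax": 0, "ay": 0, "az": 0, "claw": 0.8}, {"dx": 0, "dy": 0, "dz": -5, "ax": 0, "ay": 0, "az": 0, "claw": 0.8}, {"dx": 0, "dy": 0, "dz": -5, "ax": 0, "ay": 0, "az": 0, "claw": 0.8}, {"dx": 0, "dy": 0, "dz": 0, "ax": 0, "ay": 0, "az": 0, "claw": 0.8}]'

```text
time_s: 13.6
tcp_pos: [0.5101, 0.1847, 0.2847]
tcp_rot: [-0.002, 0.998, -0.063, 0.003]
ft_force: [-0.0, -0.2, -2.8]
grip_width: 0.0116
gripper_force: 25.0
```

```bash
cat >> h.py <<'E'
def held(c):
    s=arm.state();d=cam("wrist");m=mask(d,c,100,40);m[:,:285]=0;m[:,350:]=0
    b=blobs(m,300)[0][:,0];t=b[:,1].min();x=b[b[:,1]<t+25,0]
    px=[(x.min()+x.max())/2,t];p=plane(d,px,s["tcp_pos"][2]+.045)[0]
    r=(p-s["tcp_pos"])@rot(s["tcp_rot"]).as_matrix()
    print(px,"offset of board centre from tcp cm, along/across",((r-[.1,0,0])*100).round(2)[:2], s["tcp_pos"].round(4),s["grip_width"].round(4),s["gripper_force"])
E
python3 - <<'E'
from h import *
held("red");goto(.4966,-.198,.285,np.radians(83.1))
E
```

```text
Traceback (most recent call last):
  File "h.py", line 46, in held
    print(px,"offset of board centre from tcp cm, along/across",((r-[.1,0,0])*100).round(2)[:2], s["tcp_pos"].round(4),s["grip_width"].round(4),s["gripper_force"])
                                                                                                                       ^^^^^^^^^^^^^^^^^^^^^
AttributeError: 'float' object has no attribute 'round'
```

```bash
sed -i 's/s\["grip_width"\].round(4)/round(s["grip_width"],4)/' h.py
python3 - <<'E'
from h import *
held("red");goto(.4966,-.198,.285,np.radians(83.1))
E
```

```text
[np.float64(315.0), np.int32(40)] offset of board centre from tcp cm, along/across [-0.08  0.02] [0.509  0.1838 0.2821] 0.0117 24.99500334262848
d cm (tool axes) [ 3.65 37.96 -0.45] turn/10deg [ 0.002  0.001 -0.032] d cm (after turn) [ 3.43 37.98 -0.46]
```

>>> arm_command --moves '[{"dx": 0.4, "dy": 3, "dz": 0, "ax": 0, "ay": 0, "az": -0.03, "claw": 0.8}, {"dx": 0.4, "dy": 4.5, "dz": 0, "ax": 0, "ay": 0, "az": 0, "claw": 0.8}, {"dx": 0.4, "dy": 5.5, "dz": 0, "ax": 0, "ay": 0, "az": 0, "claw": 0.8}, {"dx": 0.4, "dy": 6, "dz": 0, "ax": 0, "ay": 0, "az": 0, "claw": 0.8}, {"dx": 0.5, "dy": 6, "dz": 0, "ax": 0, "ay": 0, "az": 0, "claw": 0.8}, {"dx": 0.5, "dy": 5.5, "dz": 0, "ax": 0, "ay": 0, "az": 0, "claw": 0.8}, {"dx": 0.5, "dy": 4.5, "dz": 0, "ax": 0, "ay": 0, "az": 0, "claw": 0.8}, {"dx": 0.4, "dy": 3, "dz": 0, "ax": 0, "ay": 0, "az": 0, "claw": 0.8}]'

```text
time_s: 14.7
tcp_pos: [0.4954, -0.2005, 0.2784]
tcp_rot: [-0.0, 0.998, -0.062, -0.002]
ft_force: [1.2, 0.7, -2.6]
grip_width: 0.0117
gripper_force: 25.0
```

>>> arm_command --moves '[{"dx": 0, "dy": 0, "dz": 0, "ax": 0, "ay": 0, "az": 0, "claw": 0.8}, {"dx": 0, "dy": 0, "dz": 2, "ax": 0, "ay": 0, "az": 0, "claw": 0.8}, {"dx": 0, "dy": 0, "dz": 2.5, "ax": 0, "ay": 0, "az": 0, "claw": 0.8}, {"dx": 0, "dy": 0, "dz": 2, "ax": 0, "ay": 0, "az": 0, "claw": 0.8}, {"dx": 0, "dy": 0, "dz": 0, "ax": 0, "ay": 0, "az": 0, "claw": 0.8}, {"dx": 0, "dy": 0, "dz": 0, "ax": 0, "ay": 0, "az": 0, "claw": 0.8}, {"dx": 0, "dy": 0, "dz": 0, "ax": 0, "ay": 0, "az": 0, "claw": 0.8}, {"dx": 0, "dy": 0, "dz": 0, "ax": 0, "ay": 0, "az": 0, "claw": 0.8}]'

```text
time_s: 15.7
tcp_pos: [0.4977, -0.198, 0.2162]
tcp_rot: [0.0, 0.998, -0.06, 0.0]
ft_force: [-0.3, 0.2, -3.2]
grip_width: 0.0114
gripper_force: 25.0
```

```bash
python3 - <<'E'
from h import *
held("red");goto(.4974,-.198,.106,np.radians(83.1))
d=cam("wrist");cv2.imwrite("pics/w6.png",d["pixels"][:,:,::-1])
E
```

```text
[np.float64(315.0), np.int32(40)] offset of board centre from tcp cm, along/across [-0.08  0.02] [ 0.4977 -0.198   0.2162] 0.0114 24.99872088432312
d cm (tool axes) [-0.03 -0.   11.01] turn/10deg [ 0.001 -0.005 -0.002] d cm (after turn) [-0.02  0.   11.01]
```

View pics/w6.png

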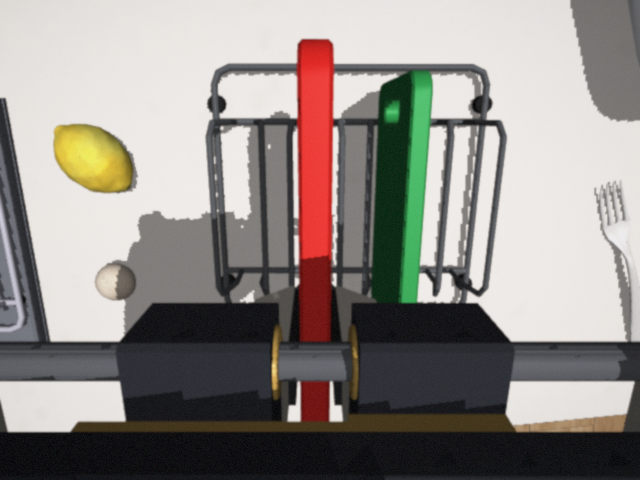

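>>> arm_command --moves '[{"dx": 0, "dy": 0, "dz": 2, "ax": 0, "ay": 0, "az": 0, "claw": 0.8}, {"dx": 0, "dy": 0, "dz": 2.5, "ax": 0, "ay": 0, "az": 0, "claw": 0.8}, {"dx": 0, "dy": 0, "dz": 2, "ax": 0, "ay": 0, "az": 0, "claw": 0.8}, {"dx": 0, "dy": 0, "dz": 1.3, "ax": 0, "ay": 0, "az": 0, "claw": 0.8}, {"dx": 0, "dy": 0, "dz": 1, "ax": 0, "ay": 0, "az": 0, "claw": 0.8}, {"dx": 0, "dy": 0, "dz": 1, "ax": 0, "ay": 0, "az": 0, "claw": 0.8}, {"dx": 0, "dy": 0, "dz": 0.8, "ax": 0, "ay": 0, "az": 0, "claw": 0.8}, {"dx": 0, "dy": 0, "dz": 0.2, "ax": 0, "ay": 0, "az": 0, "claw": 0.8}]'

```text
time_s: 16.8
tcp_pos: [0.4972, -0.1979, 0.1072]
tcp_rot: [-0.0, 0.998, -0.06, -0.0]
ft_force: [-0.1, 0.2, -1.7]
grip_width: 0.0116
gripper_force: 25.0
```

>>> arm_command --moves '[{"dx": 0, "dy": 0, "dz": 0.1, "ax": 0, "ay": 0, "az": 0, "claw": 4.6}, {"dx": 0, "dy": 0, "dz": 0, "ax": 0, "ay": 0, "az": 0, "claw": 4.6}, {"dx": 0, "dy": 0, "dz": 0, "ax": 0, "ay": 0, "az": 0, "claw": 4.6}, {"dx": 0, "dy": 0, "dz": 0, "ax": 0, "ay": 0, "az": 0, "claw": 4.6}, {"dx": 0, "dy": 0, "dz": -2, "ax": 0, "ay": 0, "az": 0, "claw": 4.6}, {"dx": 0, "dy": 0, "dz": -3, "ax": 0, "ay": 0, "az": 0, "claw": 4.6}, {"dx": 0, "dy": 0, "dz": -4, "ax": 0, "ay": 0, "az": 0, "claw": 4.6}, {"dx": 0, "dy": 0, "dz": -3, "ax": 0, "ay": 0, "az": 0, "claw": 4.6}]'

```text
time_s: 17.8
tcp_pos: [0.4977, -0.198, 0.2284]
tcp_rot: [0.0, 0.998, -0.06, 0.001]
ft_force: [-0.2, 0.2, -0.0]
grip_width: 0.0459
gripper_force: 0.0
```

```bash
python3 - <<'E'
from h import *
s=arm.state();print(s["tcp_pos"],s["ft_force"],s["grip_width"]);goto(.518,.2433,.227,np.radians(82.8))
E
```

```text
[ 0.49765888 -0.19799791  0.22843427] [-0.18678719  0.23023836 -0.0472872 ] 0.04588392804496697
d cm (tool axes) [ -3.3  -44.05   0.13] turn/10deg [ 0.002 -0.008  0.028] d cm (after turn) [ -3.51 -44.04   0.14]
```

Same move as before to the blue board.

>>> arm_command --moves '[{"dx": -0.4, "dy": -4, "dz": 0, "ax": 0, "ay": 0, "az": 0.03, "claw": 4.6}, {"dx": -0.4, "dy": -5.5, "dz": 0, "ax": 0, "ay": 0, "az": 0, "claw": 4.6}, {"dx": -0.4, "dy": -6, "dz": 0, "ax": 0, "ay": 0, "az": 0, "claw": 4.6}, {"dx": -0.4, "dy": -6, "dz": 0, "ax": 0, "ay": 0, "az": 0, "claw": 4.6}, {"dx": -0.4, "dy": -6, "dz": 0, "ax": 0, "ay": 0, "az": 0, "claw": 4.6}, {"dx": -0.5, "dy": -6, "dz": 0, "ax": 0, "ay": 0, "az": 0, "claw": 4.6}, {"dx": -0.5, "dy": -5.5, "dz": 0, "ax": 0, "ay": 0, "az": 0, "claw": 4.6}, {"dx": -0.5, "dy": -5, "dz": 0, "ax": 0, "ay": 0, "az": 0, "claw": 4.6}]'

```text
time_s: 18.8
tcp_pos: [0.5175, 0.2451, 0.2268]
tcp_rot: [-0.0, 0.998, -0.063, 0.0]
ft_force: [0.5, -0.4, -0.1]
grip_width: 0.0461
gripper_force: 0.0
```

>>> arm_command --moves '[{"dx": 0, "dy": 0, "dz": 0, "ax": 0, "ay": 0, "az": 0, "claw": 4.6}, {"dx": 0, "dy": 0, "dz": 0, "ax": 0, "ay": 0, "az": 0, "claw": 4.6}, {"dx": 0, "dy": 0, "dz": 2, "ax": 0, "ay": 0, "az": 0, "claw": 4.6}, {"dx": 0, "dy": 0, "dz": 0, "ax": 0, "ay": 0, "az": 0, "claw": 4.6}, {"dx": 0, "dy": 0, "dz": 0, "ax": 0, "ay": 0, "az": 0, "claw": 4.6}, {"dx": 0, "dy": 0, "dz": 0, "ax": 0, "ay": 0, "az": 0, "claw": 4.6}, {"dx": 0, "dy": 0, "dz": 0, "ax": 0, "ay": 0, "az": 0, "claw": 4.6}, {"dx": 0, "dy": 0, "dz": 0, "ax": 0, "ay": 0, "az": 0, "claw": 4.6}]'

```text
time_s: 19.8
tcp_pos: [0.5178, 0.243, 0.2069]
tcp_rot: [-0.0, 0.998, -0.063, 0.0]
ft_force: [-0.6, -0.2, 0.5]
grip_width: 0.0462
gripper_force: 0.0
```

```bash
python3 - <<'E'
from h import *
s=arm.state();print(s["tcp_pos"],s["ft_force"]);goto(.518,.2433,.1055,np.radians(82.8))
d=cam("wrist");cv2.imwrite("pics/w7.png",d["pixels"][:,:,::-1])
E
```

```text
[0.51779258 0.24300313 0.20685406] [-0.56967801 -0.24429908  0.54544086]
d cm (tool axes) [ 1.000e-02 -3.000e-02  1.014e+01] turn/10deg [-0.001 -0.002 -0.002] d cm (after turn) [ 0.02 -0.03 10.14]
```

View pics/w7.png

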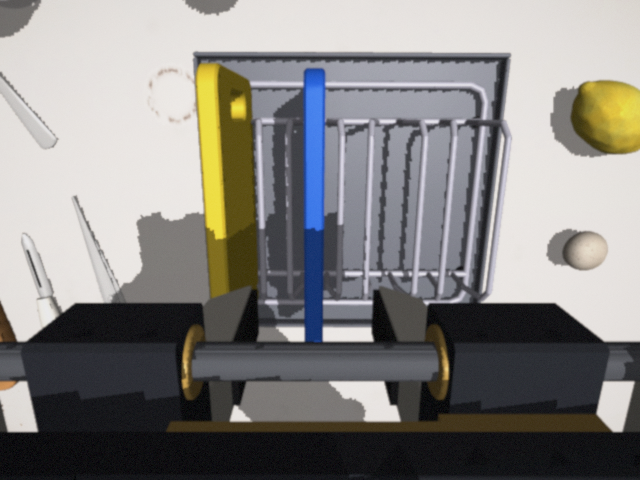

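Blue is centred between the fingers (column 315, far end row 70); grasp and lift.

>>> arm_command --moves '[{"dx": 0, "dy": 0, "dz": 3, "ax": 0, "ay": 0, "az": 0, "claw": 4.6}, {"dx": 0, "dy": 0, "dz": 3, "ax": 0, "ay": 0, "az": 0, "claw": 4.6}, {"dx": 0, "dy": 0, "dz": 2.6, "ax": 0, "ay": 0, "az": 0, "claw": 4.6}, {"dx": 0, "dy": 0, "dz": 1.5, "ax": 0, "ay": 0, "az": 0, "claw": 4.6}, {"dx": 0, "dy": 0, "dz": 0, "ax": 0, "ay": 0, "az": 0, "claw": 0.8}, {"dx": 0, "dy": 0, "dz": 0, "ax": 0, "ay": 0, "az": 0, "claw": 0.8}, {"dx": 0, "dy": 0, "dz": 0, "ax": 0, "ay": 0, "az": 0, "claw": 0.8}, {"dx": 0, "dy": 0, "dz": 0, "ax": 0, "ay": 0, "az": 0, "claw": 0.8}]'

```text
time_s: 20.85
tcp_pos: [0.5181, 0.2432, 0.1063]
tcp_rot: [-0.0, 0.998, -0.063, 0.001]
ft_force: [-0.3, -0.4, 2.4]
grip_width: 0.0117
gripper_force: 25.0
```

>>> arm_command --moves '[{"dx": 0, "dy": 0, "dz": 0, "ax": 0, "ay": 0, "az": 0, "claw": 0.8}, {"dx": 0, "dy": 0, "dz": 0, "ax": 0, "ay": 0, "az": 0, "claw": 0.8}, {"dx": 0, "dy": 0, "dz": -1, "ax": 0, "ay": 0, "az": 0, "claw": 0.8}, {"dx": 0, "dy": 0, "dz": -2.5, "ax": 0, "ay": 0, "az": 0, "claw": 0.8}, {"dx": 0, "dy": 0, "dz": -4, "ax": 0, "ay": 0, "az": 0, "claw": 0.8}, {"dx": 0, "dy": 0, "dz": -5, "ax": 0, "ay": 0, "az": 0, "claw": 0.8}, {"dx": 0, "dy": 0, "dz": -5, "ax": 0, "ay": 0, "az": 0, "claw": 0.8}, {"dx": 0, "dy": 0, "dz": 0, "ax": 0, "ay": 0, "az": 0, "claw": 0.8}]'

```text
time_s: 21.85
tcp_pos: [0.5192, 0.2443, 0.285]
tcp_rot: [-0.002, 0.998, -0.063, 0.003]
ft_force: [0.4, -0.2, -2.6]
grip_width: 0.0118
gripper_force: 25.0
```

```bash
python3 - <<'E'
from h import *
held("blue");goto(.5038,-.1384,.285,np.radians(83.1))
E
```

```text
[np.float64(315.5), np.int32(39)] offset of board centre from tcp cm, along/across [-0.05  0.04] [0.5192 0.2443 0.285 ] 0.0118 24.995002448558807
d cm (tool axes) [ 3.37 38.06 -0.33] turn/10deg [-0.009 -0.014 -0.032] d cm (after turn) [ 3.16 38.08 -0.28]
```

>>> arm_command --moves '[{"dx": 0.4, "dy": 3, "dz": 0, "ax": 0, "ay": 0, "az": -0.03, "claw": 0.8}, {"dx": 0.4, "dy": 4.5, "dz": 0, "ax": 0, "ay": 0, "az": 0, "claw": 0.8}, {"dx": 0.4, "dy": 5.5, "dz": 0, "ax": 0, "ay": 0, "az": 0, "claw": 0.8}, {"dx": 0.4, "dy": 6, "dz": 0, "ax": 0, "ay": 0, "az": 0, "claw": 0.8}, {"dx": 0.5, "dy": 6, "dz": 0, "ax": 0, "ay": 0, "az": 0, "claw": 0.8}, {"dx": 0.5, "dy": 5.5, "dz": 0, "ax": 0, "ay": 0, "az": 0, "claw": 0.8}, {"dx": 0.5, "dy": 4.5, "dz": 0, "ax": 0, "ay": 0, "az": 0, "claw": 0.8}, {"dx": 0.3, "dy": 3, "dz": 0, "ax": 0, "ay": 0, "az": 0, "claw": 0.8}]'

```text
time_s: 22.9
tcp_pos: [0.5038, -0.141, 0.2787]
tcp_rot: [0.0, 0.998, -0.062, -0.002]
ft_force: [0.7, -0.1, -3.0]
grip_width: 0.0119
gripper_force: 25.0
```

>>> arm_command --moves '[{"dx": 0, "dy": 0, "dz": 0, "ax": 0, "ay": 0, "az": 0, "claw": 0.8}, {"dx": 0, "dy": 0, "dz": 2, "ax": 0, "ay": 0, "az": 0, "claw": 0.8}, {"dx": 0, "dy": 0, "dz": 2.5, "ax": 0, "ay": 0, "az": 0, "claw": 0.8}, {"dx": 0, "dy": 0, "dz": 2, "ax": 0, "ay": 0, "az": 0, "claw": 0.8}, {"dx": 0, "dy": 0, "dz": 0, "ax": 0, "ay": 0, "az": 0, "claw": 0.8}, {"dx": 0, "dy": 0, "dz": 0, "ax": 0, "ay": 0, "az": 0, "claw": 0.8}, {"dx": 0, "dy": 0, "dz": 0, "ax": 0, "ay": 0, "az": 0, "claw": 0.8}, {"dx": 0, "dy": 0, "dz": 0, "ax": 0, "ay": 0, "az": 0, "claw": 0.8}]'

```text
time_s: 23.9
tcp_pos: [0.5059, -0.1383, 0.2162]
tcp_rot: [0.0, 0.998, -0.06, 0.001]
ft_force: [0.9, 1.0, -2.9]
grip_width: 0.0114
gripper_force: 25.0
```

```bash
python3 - <<'E'
from h import *
held("blue");goto(.5043,-.1384,.1068,np.radians(83.1))
d=cam("wrist");cv2.imwrite("pics/w8.png",d["pixels"][:,:,::-1])
E
```

```text
[np.float64(315.5), np.int32(39)] offset of board centre from tcp cm, along/across [-0.06  0.04] [ 0.5059 -0.1383  0.2162] 0.0114 24.995028376579285
d cm (tool axes) [-0.15  0.02 10.93] turn/10deg [ 0.001 -0.005 -0.002] d cm (after turn) [-0.14  0.02 10.93]
```

View pics/w8.png

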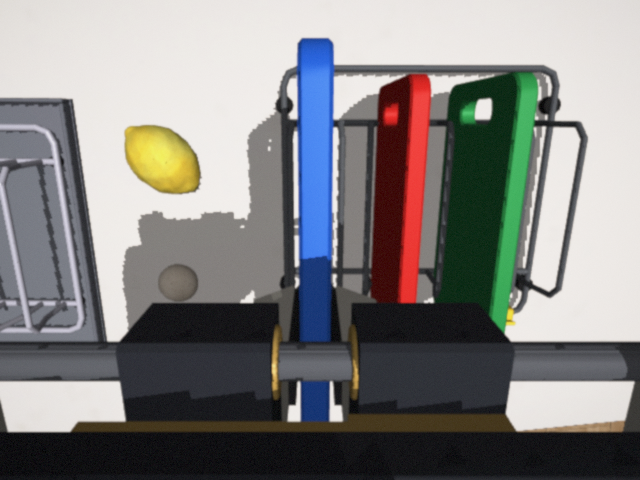

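>>> arm_command --moves '[{"dx": -0.15, "dy": 0, "dz": 2, "ax": 0, "ay": 0, "az": 0, "claw": 0.8}, {"dx": 0, "dy": 0, "dz": 2.5, "ax": 0, "ay": 0, "az": 0, "claw": 0.8}, {"dx": 0, "dy": 0, "dz": 2, "ax": 0, "ay": 0, "az": 0, "claw": 0.8}, {"dx": 0, "dy": 0, "dz": 1.3, "ax": 0, "ay": 0, "az": 0, "claw": 0.8}, {"dx": 0, "dy": 0, "dz": 1, "ax": 0, "ay": 0, "az": 0, "claw": 0.8}, {"dx": 0, "dy": 0, "dz": 1, "ax": 0, "ay": 0, "az": 0, "claw": 0.8}, {"dx": 0, "dy": 0, "dz": 0.8, "ax": 0, "ay": 0, "az": 0, "claw": 0.8}, {"dx": 0, "dy": 0, "dz": 0.2, "ax": 0, "ay": 0, "az": 0, "claw": 0.8}]'

```text
time_s: 25.0
tcp_pos: [0.5038, -0.1382, 0.1072]
tcp_rot: [-0.0, 0.998, -0.06, -0.0]
ft_force: [-0.3, -0.6, -1.5]
grip_width: 0.0117
gripper_force: 25.0
```

>>> arm_command --moves '[{"dx": 0, "dy": 0, "dz": 0.1, "ax": 0, "ay": 0, "az": 0, "claw": 4.6}, {"dx": 0, "dy": 0, "dz": 0, "ax": 0, "ay": 0, "az": 0, "claw": 4.6}, {"dx": 0, "dy": 0, "dz": 0, "ax": 0, "ay": 0, "az": 0, "claw": 4.6}, {"dx": 0, "dy": 0, "dz": 0, "ax": 0, "ay": 0, "az": 0, "claw": 4.6}, {"dx": 0, "dy": 0, "dz": -2, "ax": 0, "ay": 0, "az": 0, "claw": 4.6}, {"dx": 0, "dy": 0, "dz": -3, "ax": 0, "ay": 0, "az": 0, "claw": 4.6}, {"dx": 0, "dy": 0, "dz": -4, "ax": 0, "ay": 0, "az": 0, "claw": 4.6}, {"dx": 0, "dy": 0, "dz": -3, "ax": 0, "ay": 0, "az": 0, "claw": 4.6}]'

```text
time_s: 26.0
tcp_pos: [0.5043, -0.1382, 0.2284]
tcp_rot: [0.0, 0.998, -0.06, 0.001]
ft_force: [0.8, -0.1, 0.6]
grip_width: 0.0463
gripper_force: 0.0
```

```bash
python3 - <<'E'
from h import *
s=arm.state();print(s["tcp_pos"],s["ft_force"],s["grip_width"]);goto(.526,.3025,.227,np.radians(82.8))
E
```

```text
[ 0.504332   -0.13821039  0.22841635] [ 0.79728552 -0.1074647   0.58190737] 0.04632873634609122
d cm (tool axes) [ -3.16 -44.01   0.13] turn/10deg [ 0.001 -0.008  0.028] d cm (after turn) [ -3.37 -44.     0.14]
```

>>> arm_command --moves '[{"dx": -0.4, "dy": -4, "dz": 0, "ax": 0, "ay": 0, "az": 0.03, "claw": 4.6}, {"dx": -0.4, "dy": -5.5, "dz": 0, "ax": 0, "ay": 0, "az": 0, "claw": 4.6}, {"dx": -0.4, "dy": -6, "dz": 0, "ax": 0, "ay": 0, "az": 0, "claw": 4.6}, {"dx": -0.4, "dy": -6, "dz": 0, "ax": 0, "ay": 0, "az": 0, "claw": 4.6}, {"dx": -0.4, "dy": -6, "dz": 0, "ax": 0, "ay": 0, "az": 0, "claw": 4.6}, {"dx": -0.5, "dy": -6, "dz": 0, "ax": 0, "ay": 0, "az": 0, "claw": 4.6}, {"dx": -0.5, "dy": -5.5, "dz": 0, "ax": 0, "ay": 0, "az": 0, "claw": 4.6}, {"dx": -0.3, "dy": -5, "dz": 0, "ax": 0, "ay": 0, "az": 0, "claw": 4.6}]'

```text
time_s: 27.0
tcp_pos: [0.5261, 0.3046, 0.2267]
tcp_rot: [-0.0, 0.998, -0.063, 0.0]
ft_force: [0.9, 0.1, -0.6]
grip_width: 0.0459
gripper_force: 0.0
```

>>> arm_command --moves '[{"dx": 0, "dy": 0, "dz": 0, "ax": 0, "ay": 0, "az": 0, "claw": 4.6}, {"dx": 0, "dy": 0, "dz": 0, "ax": 0, "ay": 0, "az": 0, "claw": 4.6}, {"dx": 0, "dy": 0, "dz": 2, "ax": 0, "ay": 0, "az": 0, "claw": 4.6}, {"dx": 0, "dy": 0, "dz": 0, "ax": 0, "ay": 0, "az": 0, "claw": 4.6}, {"dx": 0, "dy": 0, "dz": 0, "ax": 0, "ay": 0, "az": 0, "claw": 4.6}, {"dx": 0, "dy": 0, "dz": 0, "ax": 0, "ay": 0, "az": 0, "claw": 4.6}, {"dx": 0, "dy": 0, "dz": 0, "ax": 0, "ay": 0, "az": 0, "claw": 4.6}, {"dx": 0, "dy": 0, "dz": 0, "ax": 0, "ay": 0, "az": 0, "claw": 4.6}]'

```text
time_s: 28.0
tcp_pos: [0.5264, 0.3026, 0.2068]
tcp_rot: [-0.0, 0.998, -0.063, 0.0]
ft_force: [-0.2, 0.9, 0.1]
grip_width: 0.046
gripper_force: 0.0
```

```bash
python3 - <<'E'
from h import *
s=arm.state();print(s["tcp_pos"],s["ft_force"]);goto(.526,.3025,.1055,np.radians(82.8))
d=cam("wrist");cv2.imwrite("pics/w9.png",d["pixels"][:,:,::-1])
E
```

```text
[0.52644008 0.30255027 0.20684331] [-0.18325881  0.87476821  0.09377   ]
d cm (tool axes) [-5.000e-02  1.000e-02  1.013e+01] turn/10deg [-0.001 -0.001 -0.002] d cm (after turn) [-4.000e-02  1.000e-02  1.013e+01]
```

View pics/w9.png

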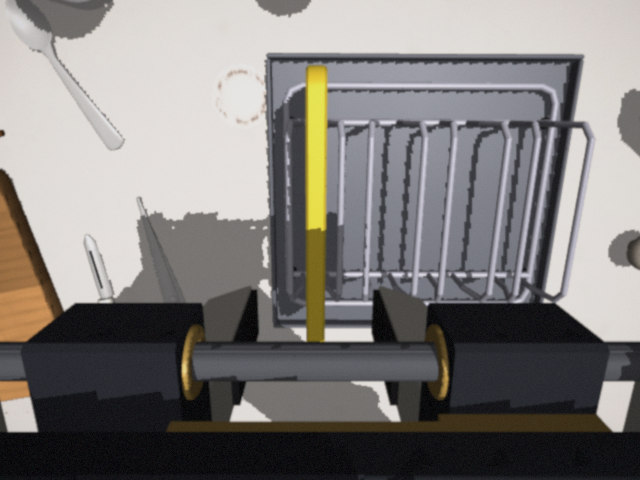

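>>> arm_command --moves '[{"dx": 0, "dy": 0, "dz": 3, "ax": 0, "ay": 0, "az": 0, "claw": 4.6}, {"dx": 0, "dy": 0, "dz": 3, "ax": 0, "ay": 0, "az": 0, "claw": 4.6}, {"dx": 0, "dy": 0, "dz": 2.6, "ax": 0, "ay": 0, "az": 0, "claw": 4.6}, {"dx": 0, "dy": 0, "dz": 1.5, "ax": 0, "ay": 0, "az": 0, "claw": 4.6}, {"dx": 0, "dy": 0, "dz": 0, "ax": 0, "ay": 0, "az": 0, "claw": 0.8}, {"dx": 0, "dy": 0, "dz": 0, "ax": 0, "ay": 0, "az": 0, "claw": 0.8}, {"dx": 0, "dy": 0, "dz": 0, "ax": 0, "ay": 0, "az": 0, "claw": 0.8}, {"dx": 0, "dy": 0, "dz": 0, "ax": 0, "ay": 0, "az": 0, "claw": 0.8}]'

```text
time_s: 29.05
tcp_pos: [0.5268, 0.3027, 0.1063]
tcp_rot: [-0.0, 0.998, -0.063, 0.001]
ft_force: [-0.3, -0.1, 1.8]
grip_width: 0.0118
gripper_force: 25.0
```

>>> arm_command --moves '[{"dx": 0, "dy": 0, "dz": 0, "ax": 0, "ay": 0, "az": 0, "claw": 0.8}, {"dx": 0, "dy": 0, "dz": 0, "ax": 0, "ay": 0, "az": 0, "claw": 0.8}, {"dx": 0, "dy": 0, "dz": -1, "ax": 0, "ay": 0, "az": 0, "claw": 0.8}, {"dx": 0, "dy": 0, "dz": -2.5, "ax": 0, "ay": 0, "az": 0, "claw": 0.8}, {"dx": 0, "dy": 0, "dz": -4, "ax": 0, "ay": 0, "az": 0, "claw": 0.8}, {"dx": 0, "dy": 0, "dz": -5, "ax": 0, "ay": 0, "az": 0, "claw": 0.8}, {"dx": 0, "dy": 0, "dz": -5, "ax": 0, "ay": 0, "az": 0, "claw": 0.8}, {"dx": 0, "dy": 0, "dz": 0, "ax": 0, "ay": 0, "az": 0, "claw": 0.8}]'

```text
time_s: 30.05
tcp_pos: [0.5278, 0.304, 0.2853]
tcp_rot: [-0.002, 0.998, -0.063, 0.003]
ft_force: [-0.3, 0.4, -2.3]
grip_width: 0.0118
gripper_force: 25.0
```

```bash
python3 - <<'E'
from h import *
held("yellow");goto(.4822,-.3171,.285,np.radians(83.1))
E
```

```text
[np.float64(315.5), np.int32(33)] offset of board centre from tcp cm, along/across [0.12 0.04] [0.5278 0.304  0.2853] 0.0118 24.99565064907074
d cm (tool axes) [ 3.36 62.08 -0.36] turn/10deg [-0.012 -0.015 -0.032] d cm (after turn) [ 3.02 62.1  -0.25]
```

>>> arm_command --moves '[{"dx": 0.2, "dy": 3, "dz": -1, "ax": 0, "ay": 0, "az": -0.03, "claw": 0.8}, {"dx": 0.2, "dy": 4.5, "dz": 0, "ax": 0, "ay": 0, "az": 0, "claw": 0.8}, {"dx": 0.2, "dy": 5, "dz": 0, "ax": 0, "ay": 0, "az": 0, "claw": 0.8}, {"dx": 0.2, "dy": 5, "dz": 0, "ax": 0, "ay": 0, "az": 0, "claw": 0.8}, {"dx": 0.2, "dy": 5, "dz": 0, "ax": 0, "ay": 0, "az": 0, "claw": 0.8}, {"dx": 0.2, "dy": 5, "dz": 0, "ax": 0, "ay": 0, "az": 0, "claw": 0.8}, {"dx": 0.2, "dy": 5, "dz": 0, "ax": 0, "ay": 0, "az": 0, "claw": 0.8}, {"dx": 0.2, "dy": 5, "dz": 0, "ax": 0, "ay": 0, "az": 0, "claw": 0.8}]'

```text
time_s: 31.1
tcp_pos: [0.4955, -0.0734, 0.2892]
tcp_rot: [-0.0, 0.998, -0.06, -0.001]
ft_force: [1.2, 0.1, -1.9]
grip_width: 0.0116
gripper_force: 25.0
```

>>> arm_command --moves '[{"dx": 0.2, "dy": 5, "dz": 0, "ax": 0, "ay": 0, "az": 0, "claw": 0.8}, {"dx": 0.2, "dy": 5, "dz": 0, "ax": 0, "ay": 0, "az": 0, "claw": 0.8}, {"dx": 0.2, "dy": 5, "dz": 0, "ax": 0, "ay": 0, "az": 0, "claw": 0.8}, {"dx": 0.2, "dy": 4.5, "dz": 0, "ax": 0, "ay": 0, "az": 0, "claw": 0.8}, {"dx": 0.2, "dy": 3, "dz": 0, "ax": 0, "ay": 0, "az": 0, "claw": 0.8}, {"dx": 0.2, "dy": 2, "dz": 0, "ax": 0, "ay": 0, "az": 0, "claw": 0.8}, {"dx": 0, "dy": 0, "dz": 0, "ax": 0, "ay": 0, "az": 0, "claw": 0.8}, {"dx": 0, "dy": 0, "dz": 0, "ax": 0, "ay": 0, "az": 0, "claw": 0.8}]'

```text
time_s: 32.1
tcp_pos: [0.4797, -0.3147, 0.2903]
tcp_rot: [-0.001, 0.998, -0.059, -0.0]
ft_force: [0.1, -0.1, -0.8]
grip_width: 0.0121
gripper_force: 25.0
```

```bash
python3 - <<'E'
from h import *
held("yellow");goto(.4814,-.317,.216,np.radians(83.1))
E
```

```text
[np.float64(315.0), np.int32(34)] offset of board centre from tcp cm, along/across [0.08 0.02] [ 0.4797 -0.3147  0.2903] 0.0121 24.99573290348053
d cm (tool axes) [0.19 0.23 7.45] turn/10deg [-0.005  0.001  0.011] d cm (after turn) [0.19 0.22 7.45]
```

>>> arm_command --moves '[{"dx": 0.15, "dy": 0.2, "dz": 1, "ax": 0, "ay": 0, "az": 0, "claw": 0.8}, {"dx": 0, "dy": 0, "dz": 2.5, "ax": 0, "ay": 0, "az": 0, "claw": 0.8}, {"dx": 0, "dy": 0, "dz": 2.5, "ax": 0, "ay": 0, "az": 0, "claw": 0.8}, {"dx": 0, "dy": 0, "dz": 1.4, "ax": 0, "ay": 0, "az": 0, "claw": 0.8}, {"dx": 0, "dy": 0, "dz": 0, "ax": 0, "ay": 0, "az": 0, "claw": 0.8}, {"dx": 0, "dy": 0, "dz": 0, "ax": 0, "ay": 0, "az": 0, "claw": 0.8}, {"dx": 0, "dy": 0, "dz": 0, "ax": 0, "ay": 0, "az": 0, "claw": 0.8}, {"dx": 0, "dy": 0, "dz": 0, "ax": 0, "ay": 0, "az": 0, "claw": 0.8}]'

```text
time_s: 33.15
tcp_pos: [0.4809, -0.3187, 0.2172]
tcp_rot: [0.0, 0.998, -0.06, 0.0]
ft_force: [-0.0, -0.2, -0.8]
grip_width: 0.0116
gripper_force: 25.0
```

```bash
python3 - <<'E'
from h import *
goto(.4814,-.317,.1068,np.radians(83.1))
d=cam("wrist");cv2.imwrite("pics/w10.png",d["pixels"][:,:,::-1])
E
```

```text
d cm (tool axes) [ 0.02 -0.18 11.04] turn/10deg [ 0.003 -0.006 -0.002] d cm (after turn) [ 0.03 -0.17 11.04]
```

View pics/w10.png

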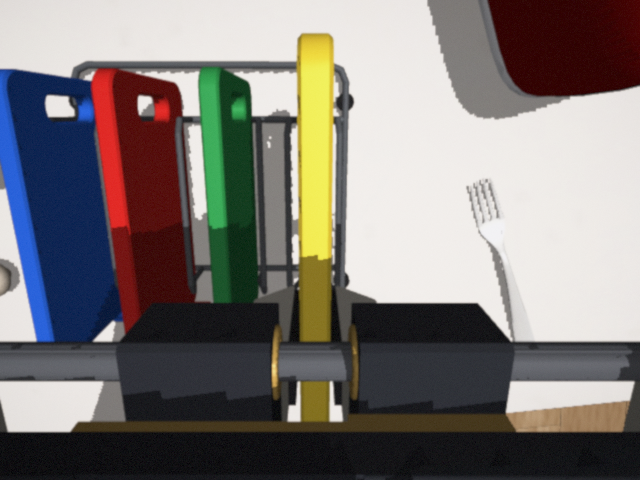

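>>> arm_command --moves '[{"dx": 0, "dy": -0.1, "dz": 2, "ax": 0, "ay": 0, "az": 0, "claw": 0.8}, {"dx": 0, "dy": 0, "dz": 2.5, "ax": 0, "ay": 0, "az": 0, "claw": 0.8}, {"dx": 0, "dy": 0, "dz": 2, "ax": 0, "ay": 0, "az": 0, "claw": 0.8}, {"dx": 0, "dy": 0, "dz": 1.4, "ax": 0, "ay": 0, "az": 0, "claw": 0.8}, {"dx": 0, "dy": 0, "dz": 1, "ax": 0, "ay": 0, "az": 0, "claw": 0.8}, {"dx": 0, "dy": 0, "dz": 1, "ax": 0, "ay": 0, "az": 0, "claw": 0.8}, {"dx": 0, "dy": 0, "dz": 0.8, "ax": 0, "ay": 0, "az": 0, "claw": 0.8}, {"dx": 0, "dy": 0, "dz": 0.2, "ax": 0, "ay": 0, "az": 0, "claw": 0.8}]'

```text
time_s: 34.2
tcp_pos: [0.4805, -0.3175, 0.1072]
tcp_rot: [-0.0, 0.998, -0.06, -0.0]
ft_force: [0.6, 0.2, -1.2]
grip_width: 0.0118
gripper_force: 25.0
```

>>> arm_command --moves '[{"dx": 0, "dy": 0, "dz": 0.1, "ax": 0, "ay": 0, "az": 0, "claw": 4.6}, {"dx": 0, "dy": 0, "dz": 0, "ax": 0, "ay": 0, "az": 0, "claw": 4.6}, {"dx": 0, "dy": 0, "dz": 0, "ax": 0, "ay": 0, "az": 0, "claw": 4.6}, {"dx": 0, "dy": 0, "dz": 0, "ax": 0, "ay": 0, "az": 0, "claw": 4.6}, {"dx": 0, "dy": 0, "dz": -2, "ax": 0, "ay": 0, "az": 0, "claw": 4.6}, {"dx": 0, "dy": 0, "dz": -3, "ax": 0, "ay": 0, "az": 0, "claw": 4.6}, {"dx": 0, "dy": 0, "dz": -4, "ax": 0, "ay": 0, "az": 0, "claw": 4.6}, {"dx": 0, "dy": 0, "dz": -5, "ax": 0, "ay": 0, "az": 0, "claw": 4.6}]'

```text
time_s: 35.2
tcp_pos: [0.4801, -0.3172, 0.2474]
tcp_rot: [-0.0, 0.998, -0.06, -0.001]
ft_force: [0.0, 0.3, 0.3]
grip_width: 0.0459
gripper_force: 0.0
```

>>> arm_command --moves '[{"dx": 0, "dy": 0, "dz": -4, "ax": 0, "ay": 0, "az": 0, "claw": 4.6}, {"dx": 0, "dy": -3, "dz": 0, "ax": 0, "ay": 0, "az": 0, "claw": 4.6}, {"dx": 0, "dy": -5, "dz": 0, "ax": 0, "ay": 0, "az": 0, "claw": 4.6}, {"dx": 0, "dy": -5, "dz": 0, "ax": 0, "ay": 0, "az": 0, "claw": 4.6}, {"dx": 0, "dy": -5, "dz": 0, "ax": 0, "ay": 0, "az": 0, "claw": 4.6}, {"dx": 0, "dy": -5, "dz": 0, "ax": 0, "ay": 0, "az": 0, "claw": 4.6}, {"dx": 0, "dy": -3, "dz": 0, "ax": 0, "ay": 0, "az": 0, "claw": 4.6}, {"dx": 0, "dy": 0, "dz": 0, "ax": 0, "ay": 0, "az": 0, "claw": 4.6}]'

```text
time_s: 36.2
tcp_pos: [0.5122, -0.0564, 0.2869]
tcp_rot: [-0.0, 0.998, -0.058, 0.0]
ft_force: [0.4, -0.4, 0.1]
grip_width: 0.0457
gripper_force: 0.0
```

```bash
python3 - <<'E'
from h import *
s=arm.state();print(s["tcp_pos"])
d=cam("wrist");w=d["pixels"];t=cam("scene")["pixels"][120:300,220:500]
t=cv2.resize(t,(640,411))[:,:,::-1]
cv2.imwrite("pics/w11.png",w[:,:,::-1]);cv2.imwrite("pics/s11.png",t)
E
```

```text
[ 0.51220761 -0.05640396  0.2868924 ]
```

View pics/w11.png

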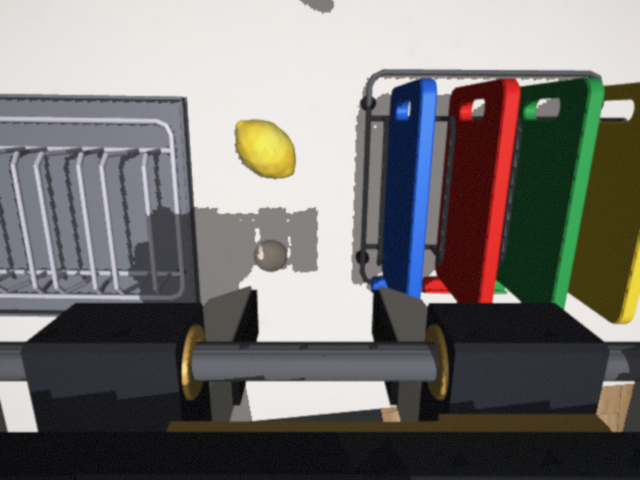

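View pics/s11.png

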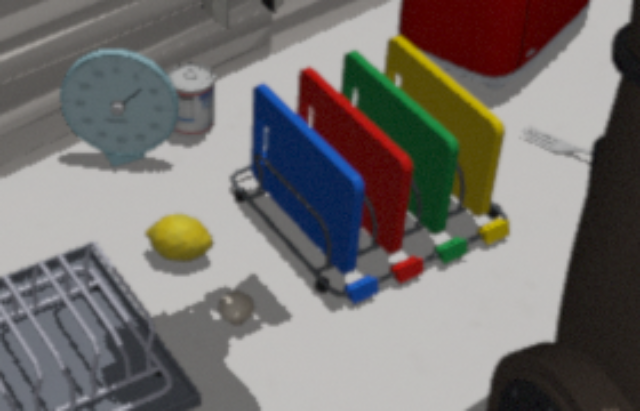

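All four boards stand upright and parallel behind their own clips. In the wrist view the top far ends are near (428,80), (510,82), (592,80) and the partly cropped yellow. The heights at release (TCP 0.107, picked at 0.106) mean they are seated.

```bash
python3 -c "
from rig import arm
print(arm.finish_job())"
```

```text
the job is handed in; nothing more can be done
None
```

All four boards are standing upright in the slots marked with their own colours, seated and released, and the job was handed in at about 36 s; the hand-in returned no verdict, so success rests on the final camera views and release heights.

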